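# Tip the carton down into its bay, then throw the rack lever

### The arm

A 6-joint arm with a two-finger parallel gripper is mounted at the origin on the work surface. World frame = base frame: x ahead of the robot, y to its left, z up, the work surface at z = 0. Lengths are in mm, angles in rad, forces in N, time in s.
With the tool pointing down it reaches from about 400 to 825 mm from the base axis. Payload 7 kg.
Tool frame: the origin (TCP) lies on the centre line of the jaws, within the pads' length; the fingertips stand 19 mm ahead of it and the grasp point (between the pads) is the TCP (env.nose_length is the distance from the TCP to the fingertips, in mm); z points along the fingers, y is the line along which they close (so a half turn about z gives the same grasp; the last joint's range is limited). The gripper opens to 85 mm and grips with 20 to 120 N. Pads are 22 mm wide; open, the fingers measure 114 mm over their backs; the gripper's body (76 mm by 85 mm) begins 54 mm behind the grasp point. The pads swing forward as they close: fully open they stand 13 mm farther back than shut.
Start: joints at [-1.038, 0.359, 0.012, 0, -1.224, -0.288], TCP at [163.569, -654.859, 250.302] pointing down, gripper open.
Joint ranges: [-3.07, 3.07], [-1.43, 2.12], [-1.02, 1.25], [-3.03, 1.67], [-3.05, -0], [-3.03, 3.03]. Speed limits (rad/s): [2.39, 2.39, 3.01, 3.14, 3.14, 3.14].

### API

Orientations are given as a unit quaternion [w, x, y, z].
In Python, from workcell import env gives the robot as it stands.
- The arm moves only by the tool step_arm, never from a script. Its argument "motion" is one flat list of numbers, 5 for each row, row after row: the finger opening in cm, from 0 to 8.54, then the shift along the tool's x, y, z in cm, then the turn about the tool's z in rad. In form: [grip, tx, ty, tz, turn, grip, tx, ty, tz, turn, ...]. A call has exactly 10 rows; each row is the pose to reach, as a shift and turn from the pose commanded when the call began, along the tool's axes at that moment; what a row does not reach only later rows make up. A row lasts 1/8 s, in which the tool goes at most 62.5 mm and 10.7 degrees, less where a joint would pass 70% of its speed; a pose out of reach is approached as far as the arm can. A call with a gripper value outside its range is refused whole. The fingers move at their own pace and stop on an object; "newtons" is the grip in N (left out, the last holds). Time passes only in rows, so rows that repeat a pose let the fingers close, or fill a call up. It gives the time, the measured TCP pose, the force, the opening and the grip force at its end, in the units of the state.
- env.get_state(): the state, without advancing time (a new reading comes with each control period).
- env.capture(name): name is "scene" or "top"; returns the picture (384x512x3 uint8, red, green, blue); there is no depth.
- env.get_calibration(name): a dict with "camera_matrix" (3x3 intrinsics, pixels), "cam_to_world" (4x4, takes a point from camera to world coordinates). Camera axes: x right, y down, z forward; pixel columns grow to the right and rows downward; lengths in mm; the calibration is good to about 2 mm. A picture is of the moment at which its call begins. get_calibration takes no time and is no camera call.
- env.close_job(): hands the job in; it is judged then, once.
The state is a dict: "time_s": time; "joint_positions": joint angles; "joint_vel": joint speeds; "tau": joint torques, N m; "ee_pos": TCP position; "tcp_rot": TCP orientation; "wrist_force": force on the tool from outside, world axes, zero at the start; "torque": the same for the moment, N m; "opening": opening from 0.0 (shut) to 1.0 (fully open); "grip_force": force on a finger pad.
Only numpy, scipy, OpenCV 4.12 (cv2) and the standard library are available. Lean on these libraries where they do the work, as an engineer would, in place of code of your own. Each camera call takes 0.05 s, during which the arm holds its last target. There are 200 camera calls.

### The job

The pull-down dish rack cannot swing up with the tall carton standing on its tray: push the carton near its top so that it topples, away from the sugar bowl, onto its broad side and comes to lie entirely within the outline of the thin cork liner. Tip it where it stands without sliding it along or lifting it, let it drop by itself and do not touch it again once it has gone over. Then push the lever at the end of the rack all the way over, away from the robot, and leave the sugar bowl, pie dish, citrus reamer and fork where they are.

Things in the scene. Friction and masses are not known exactly. Their poses are not given: they have to be found in the camera images.
- rack: Pulled-down dish rack, fixed: steel tray 260 mm (x) by 520 mm (y), floor 20 mm above the origin, which lies under its centre on the counter; wire rim 30 mm above the counter round the tray's edge. x points across the tray away from the robot, y along it to the robot's left. Swing arms and posts at each end (x +30 to +225, y about 272 mm either way) are up to 135 mm high.
- bay: Cork liner let in flush with the tray floor (it lifts nothing that stands or lies over it), a rectangle 180 mm along its own x by 230 mm along its own y, axes as those of the rack; origin at its centre on the tray floor. It lies in the left or right half of the tray, one end of it reaching under the standing carton.
- carton_center (a point): Centre of the standing cardboard carton of sugar cubes: 95 mm along its x, 50 mm along its y, 160 mm along its z (up while it stands), evenly filled, 0.21 to 0.42 kg. Its 95 by 160 mm broad faces look to its +y and -y, one towards the liner, one towards the bowl; a push high on the middle of the bowl-side face tips it over once its top has gone some 50 mm.
- foot_a (a point): Middle of the carton's bottom edge at its +x end (47.5 mm along x, 80 mm below its centre).
- foot_b (a point): Middle of the carton's bottom edge at its -x end.
- top_a (a point): Middle of the carton's top edge at its +x end (80 mm above its centre).
- top_b (a point): Middle of the carton's top edge at its -x end.
- lever (a joint): Angle in rad of the gas-spring lever: 0 leaning 0.5 rad from upright towards the rack's -x (towards the robot), 1.0 at its stop leaning 0.5 rad towards the rack's +x. Stays where it is left; moves under about 2 to 3 N at the tip.
- lever_tip (a point): Centre of the 28 mm black ball on the lever, a 12 mm steel rod at the rack's left (+y) end. The ball swings in the rack's x-z plane, 90 mm from a pivot 46 mm above the counter, at x -10, y +295 mm in the rack's frame. The grey block under it is 70 mm (x) by 50 mm, its top 49 mm above the counter.
- bowl: Black ceramic sugar bowl with a lid and knob, 84 mm across, 86 mm tall, standing loose on the tray in the half without the liner; origin under its centre.
- pie_dish: Glass pie dish, 210 mm across, 42 mm tall, on the counter to the right of the rack; origin under its centre.
- reamer: Yellow plastic citrus reamer, 94 mm across, 62 mm tall, on the counter beyond the rack; origin under its centre.
- fork: Steel fork, 190 mm long, 4 mm thick, lying on the counter to the left of the rack; origin near its middle, on the counter.
- carton: The same carton, with its origin at the centre of its underside; axes as for its centre.
There are look-alikes about, which are no part of the job. Of the things like the carton, leave any that is blue, green or purple; of the rest the larger one is meant.

How it is judged:
By the outcome, as a careful person would: the job done as asked, in the order asked, and still so for the second after the job is handed in, with the robot touching nothing.
It also fails if it takes over 43 s, if anything falls off the work surface, if the arm or the gripper's body presses on something with over 40 N, if the wrist force passes 120 N, or if a joint passes its speed limit or range.

## Working session

There is one attempt and no reset: what is moved stays moved. The work goes in short steps, Python scripts to look and compute and a tool call to move; the robot and the scene stay as the last step left them, time stands still between calls to the robot, and variables do not carry over. Pictures are saved under pics/ and viewed, at most 10 in all, crops included, and the job is handed in when it is done.

Besides the shell and the picture viewer there is one more tool, called after "Request:" as name(argument=value, ...) on one line, values as JSON. step_arm: Moves the arm, as the interface text tells. Its arguments: {"type":"object","properties":{"motion":{"type":"array","items":{"type":"number"}},"newtons":{"type":"number"}},"required":["motion"]}

```bash
mkdir -p pics; python3 - <<'E'
from workcell import env
import cv2
for n in("scene","top"):
    im=env.capture(n); cv2.imwrite(f"pics/{n}0.png",im[:,:,::-1]); c=env.get_calibration(n); print(n,c["camera_matrix"],c["cam_to_world"])
print(env.get_state())
E
```

```text
scene [[429.96849779   0.         259.08207141]
 [  0.         429.96849779 194.76869215]
 [  0.           0.           1.        ]] [[-4.55387236e-01  6.12117476e-01 -6.46478662e-01  1.41672032e+03]
 [ 8.90161346e-01  3.25562752e-01 -3.18781542e-01  4.50506200e+02]
 [ 1.53376192e-02 -7.20639362e-01 -6.93140439e-01  1.05271783e+03]
 [ 0.00000000e+00  0.00000000e+00  0.00000000e+00  1.00000000e+00]]
top [[385.57564104   0.         257.34673452]
 [  0.         385.57564104 185.97533392]
 [  0.           0.           1.        ]] [[-7.40372739e-03 -9.95342428e-01  9.61178213e-02  4.35372654e+02]
 [-9.99923536e-01  8.32117775e-03  9.14773126e-03 -1.28925654e+01]
 [-9.90493852e-03 -9.60427444e-02 -9.95327928e-01  1.24662357e+03]
 [ 0.00000000e+00  0.00000000e+00  0.00000000e+00  1.00000000e+00]]
{'time_s': 0.1, 'joint_positions': array([-1.03787909e+00,  3.59299467e-01,  1.11588636e-02, -3.04124323e-04,
       -1.22406264e+00, -2.88118301e-01]), 'joint_vel': array([-4.83108058e-04, -2.20017955e-03,  4.59764114e-04,  5.89988941e-04,
        8.83805850e-04,  3.54802313e-05]), 'tau': array([-1.85191777e-03, -5.84764695e+01,  2.94108206e+01,  6.95449322e+00,
       -3.18073209e-03, -6.59847046e-06]), 'ee_pos': array([ 163.49174048, -654.50241014,  249.47199216]), 'tcp_rot': array([-1.49643099e-04, -1.22042653e-01,  9.92524597e-01,  7.02072782e-04]), 'wrist_force': array([ 0.33197605, -0.3741542 , -0.51088255]), 'torque': array([-0.03433389, -0.00265653,  0.0187708 ]), 'grip_force': 0.0, 'opening': 0.996330793476387}
```

View pics/scene0.png

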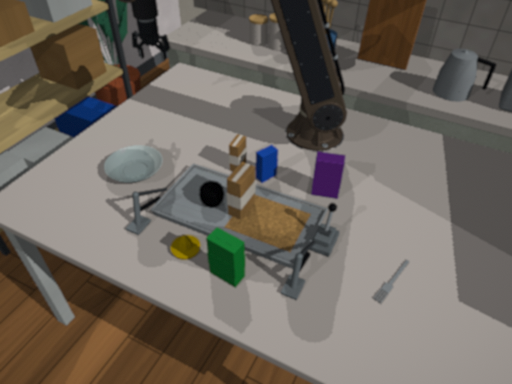

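View pics/top0.png

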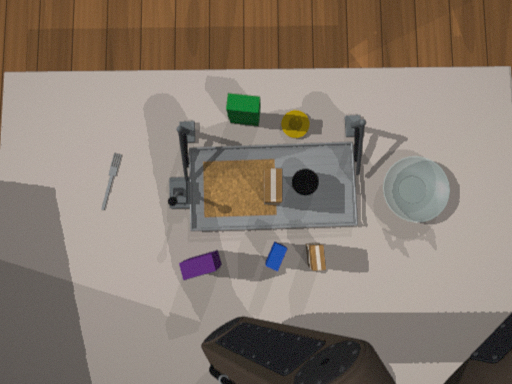

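The top view shows two brown/white cartons: one on the tray at top (273,185) / scene (241,190), and a smaller one on the counter at top (317,257) / scene (238,150). The blue, green and purple boxes are excluded. The larger one, standing on the tray at the liner's end, fits the description. I'll confirm it in a crop and take corners.

```bash
python3 - <<'E'
import cv2,numpy as np
a=cv2.imread("pics/top0.png")[100:280,160:370]; b=cv2.imread("pics/scene0.png")[125:275,150:345]
a=cv2.resize(a,None,fx=3.7,fy=3.2,interpolation=cv2.INTER_CUBIC)[:590]
cv2.imwrite("pics/topc.png",a)
cv2.imwrite("pics/scenec.png",cv2.resize(b,None,fx=4,fy=4,interpolation=cv2.INTER_CUBIC))
E
```

```text
(no output)
```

View pics/topc.png

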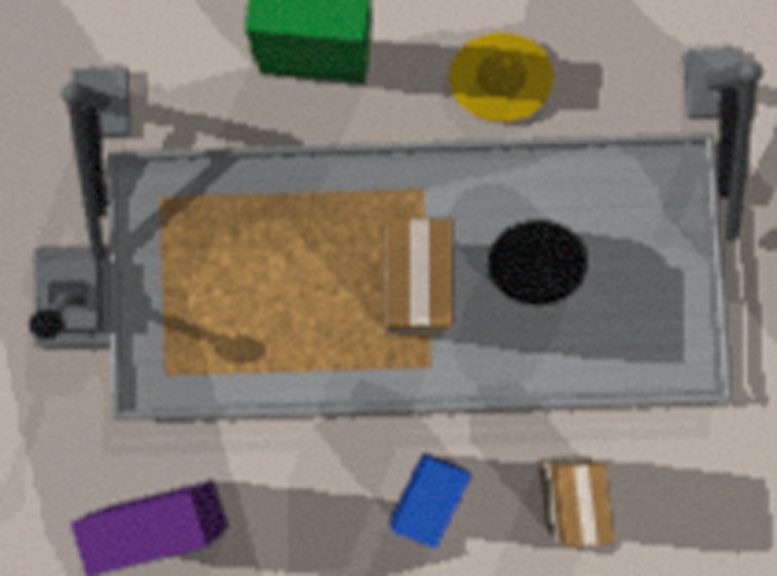

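View pics/scenec.png

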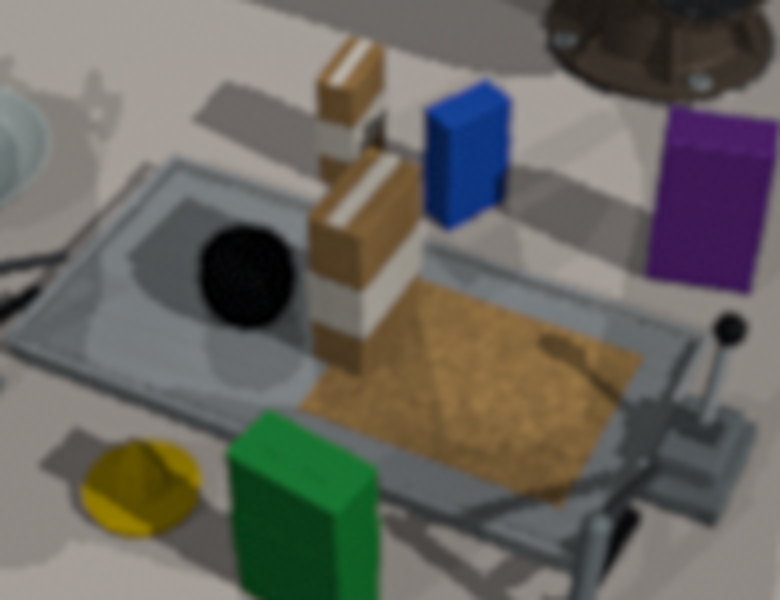

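The larger carton is confirmed on the tray. In the top crop its top face runs (387,219)–(452,328), the liner corners are at (161,198),(423,190),(431,368),(166,374), and the ball is at (47,324). In the scene crop the ball is at (730,328) and the near bottom carton corner at (360,375).

```bash
cat >h.py <<'E'
from workcell import env
import numpy as np
C={n:env.get_calibration(n) for n in("top","scene")}
def ray(n,p):
    K=C[n]["camera_matrix"];T=C[n]["cam_to_world"]
    return T[:3,3],T[:3,:3]@np.linalg.solve(K,[p[0],p[1],1.])
def plane(n,p,z):
    o,d=ray(n,p);return o+d*(z-o[2])/d[2]
def tri(pt,ps):
    A=[];b=[]
    for n,p in(("top",pt),("scene",ps)):
        o,d=ray(n,p);d=d/np.linalg.norm(d);M=np.eye(3)-np.outer(d,d);A.append(M);b.append(M@o)
    return np.linalg.lstsq(np.vstack(A),np.hstack(b),rcond=None)[0]
t=lambda x,y:(x/3.7+160-.36,y/3.2+100-.34)
s=lambda x,y:(x/4+150-.37,y/4+125-.37)
E
python3 - <<'E'
from h import *
np.set_printoptions(precision=1,suppress=True)
print("liner",[plane("top",t(*p),20)[:2] for p in((161,198),(423,190),(431,368),(166,374))])
rim=[plane("top",t(*p),30)[:2] for p in((110,155),(712,138),(728,400),(115,416))]
print("rim",rim,np.mean(rim,0), np.arctan2(*(rim[0]-rim[1])[::-1]),np.arctan2(*(rim[3]-rim[2])[::-1]))
ct=[t(*p) for p in((387,219),(452,219),(452,328),(386,328))]
print("carton top",[plane("top",p,180) for p in ct],np.mean([plane("top",p,180) for p in ct],0))
cs=[s(*p) for p in((362,238),(308,210),(370,148),(423,178))]
print("scene top",[plane("scene",p,180) for p in cs])
print("tri",[tri(a,b) for a,b in zip(ct,cs)])
print("foot +x+y scene",plane("scene",s(360,375),20))
print("stripe ends top",plane("top",t(420,219),180),plane("top",t(420,328),180))
print("ball",tri(t(47,324),s(730,328)))
print("bowl",tri(t(538,262),s(247,275)),[plane("top",t(*p),50) for p in((488,262),(588,262))])
print("liner scene",[plane("scene",s(*p),20)[:2] for p in((560,500),(302,408),(640,355))])
print("rim scene",[plane("scene",s(*p),30)[:2] for p in((5,340),(178,160),(702,338))])
E
```

```text
liner [array([634.4, 172.3]), array([640.4, -55.7]), array([461.9, -60.5]), array([457.7, 166.9])]
rim [array([676.7, 215.3]), array([ 689. , -305.6]), array([ 428.6, -311. ]), array([416.8, 208.6])] [552.8 -48.2] 1.5945102960307729 1.5935018691069474
carton top [array([588.3, -22.7, 180. ]), array([587.9, -71.7, 180. ]), array([492.8, -70.4, 180. ]), array([493.2, -21.1, 180. ])] [540.6 -46.5 180. ]
scene top [array([588.5, -22.1, 180. ]), array([580.1, -73.8, 180. ]), array([492.7, -67.7, 180. ]), array([505.4, -13.6, 180. ])]
tri [array([588.3, -22.5, 179.7]), array([586.6, -70.6, 186.5]), array([492.3, -69.3, 179.2]), array([493.5, -20.5, 168.4])]
foot +x+y scene [582.7 -29.9  20. ]
stripe ends top [588.1 -47.6 180. ] [493.  -46.5 180. ]
ball [501.3 244.6 132.5]
bowl [ 561.9 -148.7   62.5] [array([ 564. , -108.6,   50. ]), array([ 563.2, -192.8,   50. ])]
liner scene [array([625.4, 168.6]), array([636.2, -53.5]), array([454.1, 164.6])]
rim scene [array([ 693.2, -302.5]), array([ 432.6, -304.4]), array([421. , 205.6])]
```

Request:
step_arm(motion=[0,-2.5,2.2,0,0.03,0,-6.5,5.7,0,0.06,0,-11,9.7,0,0.09,0,-15.5,13.6,0,0.12,0,-20,17.6,0,0.15,0,-25,22,0,0.18,0,-30,26.4,0,0.21,0,-34,30,0,0.24,0,-38,33.5,0,0.26,0,-41,36.1,0,0.26])

```text
time_s: 1.35
ee_pos: [474.7, -203.2, 250.2]
tcp_rot: [-0.0, 0.007, 1.0, 0.0]
wrist_force: [1.5, -1.1, 0.3]
opening: 0.001
grip_force: 0.0
```

```bash
python3 - <<'E'
from workcell import env
from scipy.spatial.transform import Rotation as R
s=env.get_state();q=s["tcp_rot"]
print(s["time_s"],s["ee_pos"],s["wrist_force"],s["opening"],env.nose_length);print(R.from_quat([*q[1:],q[0]]).as_matrix())
E
```

```text
1.35 [ 474.68808995 -203.18491447  250.22153449] [ 1.47310999 -1.05093861  0.26436941] 0.000656238503096842 19.0
[[-9.99900450e-01  1.41098068e-02 -5.95179467e-05]
 [ 1.41097974e-02  9.99900440e-01  1.54960352e-04]
 [ 6.16984817e-05  1.54105139e-04 -9.99999986e-01]]
```

Request:
step_arm(motion=[0,-2,2.9,0,0,0,-4,5.8,0,0,0,-5.8,8.2,0,0,0,-6.4,9.2,0,0,0,-6.4,9.2,1.5,0,0,-6.4,9.2,3.5,0,0,-6.4,9.2,5.5,0,0,-6.4,9.2,6.8,0,0,-6.4,9.2,6.8,0,0,-6.4,9.2,6.8,0])

```text
time_s: 2.6
ee_pos: [539.5, -114.5, 182.8]
tcp_rot: [0.0, 0.008, 1.0, -0.0]
wrist_force: [-0.5, 0.6, 0.3]
opening: -0.002
grip_force: 0.0
```

```bash
python3 - <<'E'
from workcell import env
import cv2,numpy as np
ims=[env.capture(n)[:,:,::-1] for n in("top","scene")]
a=cv2.resize(ims[0][130:250,190:330],None,fx=2.8,fy=4,interpolation=cv2.INTER_CUBIC)
b=cv2.resize(ims[1][130:250,180:280],None,fx=4,fy=4,interpolation=cv2.INTER_CUBIC)
cv2.imwrite("pics/c1.png",np.hstack([a,b]))
E
```

```text
(no output)
```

View pics/c1.png

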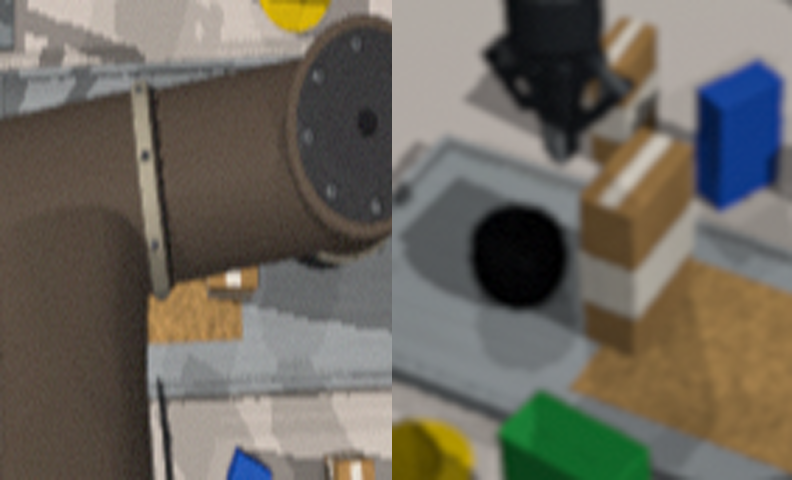

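The fingertip stands behind the carton's bowl-side face (tip at right-panel (560,155)), clear above the bowl at (520,255). Pushing slowly.

Request:
step_arm(motion=[0,0,1,0,0,0,0,1.8,0,0,0,0,2.4,0,0,0,0,2.9,0,0,0,0,3.4,0,0,0,0,3.9,0,0,0,0,4.4,0,0,0,0,4.9,0,0,0,0,5.4,0,0,0,0,5.9,0,0])

```text
time_s: 3.95
ee_pos: [540.1, -54.9, 182.3]
tcp_rot: [-0.0, 0.008, 1.0, 0.0]
wrist_force: [-0.6, -1.1, 0.7]
opening: -0.0
grip_force: 0.1
```

```bash
python3 - <<'E'
from workcell import env
import cv2,numpy as np
b=env.capture("scene")[:,:,::-1]
cv2.imwrite("pics/c2.png",cv2.resize(b[130:270,180:340],None,fx=4,fy=4,interpolation=cv2.INTER_CUBIC))
E
```

```text
(no output)
```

View pics/c2.png

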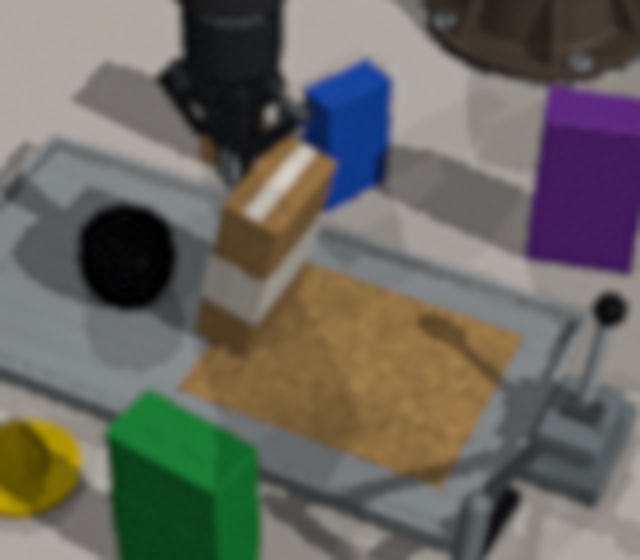

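The carton is tilting about its foot, which has not moved (corner still at scene pixel ~(240,218)). Continuing.

Request:
step_arm(motion=[0,0,0.4,0,0,0,0,0.8,0,0,0,0,1.2,0,0,0,0,1.6,0,0,0,0,2.0,0,0,0,0,2.3,0,0,0,0,2.6,0,0,0,0,2.6,0,0,0,0,2.6,0,0,0,0,2.6,0,0])

```text
time_s: 5.25
ee_pos: [540.5, -29.4, 182.3]
tcp_rot: [-0.0, 0.008, 1.0, -0.0]
wrist_force: [0.0, 0.5, 0.1]
opening: 0.004
grip_force: 0.0
```

```bash
python3 - <<'E'
from workcell import env
import cv2,numpy as np
b=env.capture("scene")[:,:,::-1]
cv2.imwrite("pics/c3.png",cv2.resize(b[130:270,180:340],None,fx=4,fy=4,interpolation=cv2.INTER_CUBIC))
E
```

```text
(no output)
```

View pics/c3.png

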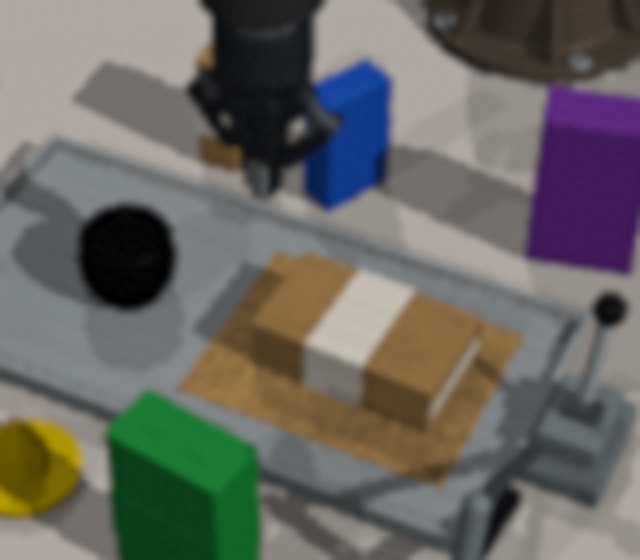

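The carton lies on its broad side; its visible lower edges (corner at crop (430,423)) are inside the liner edge line (440,483)–(520,335). I'll check the purple box and ball positions before going to the lever.

```bash
python3 - <<'E'
from h import *
import cv2
np.set_printoptions(precision=0,suppress=True)
z=lambda x,y:(x/4+180-.37,y/4+130-.37)
print("tip",[plane("scene",z(262,197),h) for h in(150,163,170)])
print("lying carton +x+y bottom",plane("scene",z(430,425),20),"top corners z70",[plane("scene",z(*p),70) for p in((253,322),(430,392),(482,330),(305,255))])
print("purple scene top far corner z160",[plane("scene",z(*p),160) for p in((550,88),(545,128),(640,135))],"foot",plane("scene",z(530,258),0))
print("purple top view",[plane("top",p,160) for p in((180,265),(217,252),(221,266))])
print("liner scene",[plane("scene",z(*p),20) for p in((440,483),(522,336),(182,388))])
E
```

```text
tip [array([531., -36., 150.]), array([544., -29., 163.]), array([551., -26., 170.])]
lying carton +x+y bottom [579. 139.  20.] top corners z70 [array([587., -15.,  70.]), array([589., 140.,  70.]), array([510., 150.,  70.]), array([499., -14.,  70.])]
purple scene top far corner z160 [array([307., 117., 160.]), array([358., 133., 160.]), array([330., 204., 160.])] foot [344. 131.   0.]
purple top view [array([321., 214., 160.]), array([356., 111., 160.]), array([318., 100., 160.])]
liner scene [array([628., 170.,  20.]), array([454., 166.,  20.]), array([636., -54.,  20.])]
```

Request:
step_arm(motion=[0,0,0,-2,0,0,0,0,-4.5,0,0,0,0,-7,0,0,0.5,2,-7,0,0,1.7,6,-7,0,0,3,10.5,-7,0,0,4.7,15,-7,0,0,6.2,19.5,-7,0,0,7.6,24,-7,0,0,9,27.8,-7,0])

```text
time_s: 6.55
ee_pos: [454.2, 251.6, 252.5]
tcp_rot: [0.0, 0.007, 1.0, 0.0]
wrist_force: [0.6, -0.1, -0.6]
opening: -0.001
grip_force: 0.0
```

Request:
step_arm(motion=[0,0.4,-0.2,2,0,0,0.4,-0.2,4.5,0,0,0.4,-0.2,7.5,0,0,0.4,-0.2,10.5,0,0,0.4,-0.2,12,0,0,0.4,-0.2,12,0,0,-0.6,-0.2,12,0,0,-1.6,-0.2,12,0,0,-2.6,-0.2,12,0,0,-3.6,-0.2,12,0])

```text
time_s: 7.8
ee_pos: [491.2, 247.3, 132.5]
tcp_rot: [-0.0, 0.008, 1.0, -0.0]
wrist_force: [-5.0, -0.1, 2.9]
opening: 0.001
grip_force: 1.9
```

Request:
step_arm(motion=[0,-1,0,0,0,0,-2,0,0,0,0,-3,0,0,0,0,-3.8,0,0,0,0,-4.5,0,0,0,0,-5,0,0,0,0,-5.5,0,0,0,0,-6,0,0,0,0,-6,0,0,0,0,-6,0,0,0])

```text
time_s: 9.05
ee_pos: [551.0, 246.6, 132.6]
tcp_rot: [0.0, 0.008, 1.0, 0.0]
wrist_force: [-1.9, 0.2, -0.7]
opening: 0.002
grip_force: 0.6
```

Request:
step_arm(motion=[0,-0.2,0,0,0,0,-0.4,0,0,0,0,-0.5,0,0,0,0,-0.6,0,0,0,0,-0.7,0,0,0,0,-0.8,0,0,0,0,-0.9,0,0,0,0,-0.9,0,0,0,0,-0.9,0,0,0,0,-0.9,0,0,0])

```text
time_s: 10.3
ee_pos: [554.4, 246.3, 131.8]
tcp_rot: [-0.004, 0.008, 1.0, -0.001]
wrist_force: [-28.0, 6.0, 12.3]
opening: -0.003
grip_force: 14.0
```

The force rose to 28 N at x = 554, so the lever is at its stop. Backing off and rising.

Request:
step_arm(motion=[0,1,0,0,0,0,2.5,0,0,0,0,4.5,0,0,0,0,6,0,0,0,0,6,0,-2,0,0,6,0,-5,0,0,6,0,-9,0,0,6,0,-13,0,0,6,0,-15,0,0,6,0,-15,0])

```text
time_s: 11.55
ee_pos: [500.3, 248.0, 284.5]
tcp_rot: [0.002, 0.007, 1.0, 0.001]
wrist_force: [-0.8, 0.3, -0.4]
opening: -0.001
grip_force: 0.0
```

```bash
python3 - <<'E'
from workcell import env
import cv2
b=env.capture("scene")[:,:,::-1]; env.capture("top")
cv2.imwrite("pics/c4.png",cv2.resize(b[120:310,90:420],None,fx=2.4,fy=2.4,interpolation=cv2.INTER_CUBIC))
E
```

```text
(no output)
```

View pics/c4.png

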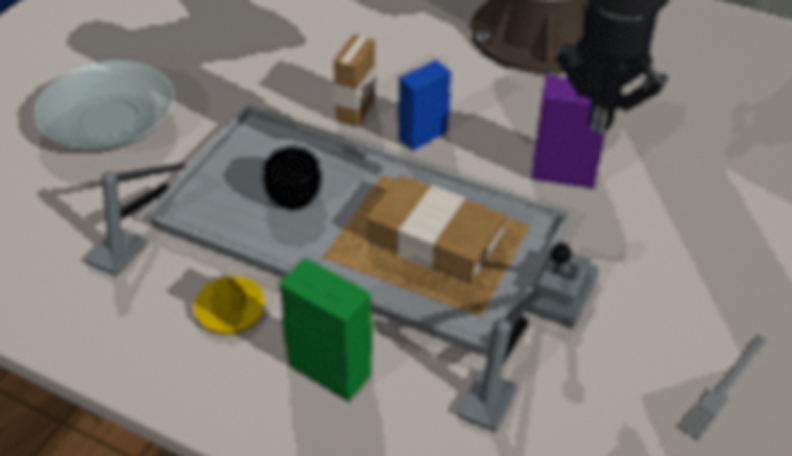

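The lever's ball is now at crop (562,252), leaning away from the robot. The carton lies inside the liner, and the bowl, dish, reamer and fork look unmoved. One numeric check of the ball, then I hand in if it agrees.

```bash
python3 - <<'E'
from h import *
p=plane("scene",(562/2.4+90-.3,252/2.4+120-.3),125); print(p)
if abs(p[0]-579)<14: print(env.close_job())
E
```

```text
[574.780298  247.6902063 125.       ]
the job is handed in; nothing more can be done
None
```

The carton toppled onto its broad side and lies entirely within the cork liner. The lever is pushed to its stop, and the bowl, pie dish, reamer and fork look unmoved in the last picture; the job is handed in at about 12 s of the 43 s allowed.

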